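# Re-hang the amber door of the tube warmer

### The arm

A 6-joint arm with a two-finger parallel gripper is mounted at the origin on the work surface. World frame = base frame: x ahead of the robot, y to its left, z up, the work surface at z = 0. Lengths are in m, angles in rad, forces in N, time in s.
With the tool pointing down it reaches from about 0.3 to 0.775 m from the base axis. Payload 14.6 kg.
Tool frame: the origin (TCP) lies at the very end of the fingers, on their centre line; the grasp point (between the pads) lies 19 mm behind it; z points along the fingers, y is the line along which they close (so a half turn about z gives the same grasp; the last joint's range is limited). The gripper opens to 94 mm and grips with 3 to 60 N. Pads are 16 mm wide; open, the fingers measure 119 mm over their backs; the gripper's body (75 mm by 177 mm) begins 78 mm behind the grasp point.
Start: joints at [-1.239, 0.3, 1.521, -0, 1.321, -0.067], TCP at [0.214, -0.507, 0.205] pointing down, gripper open.
Joint ranges: [-3.03, 3.03], [-0.79, 2.21], [0.23, 2.52], [-1.04, 4.18], [0, 3.07], [-2.55, 2.55]. Speed limits (rad/s): [2.22, 2.22, 2.57, 3.14, 3.14, 3.14].

### API

Orientations are given as [roll, pitch, yaw] about the fixed x, y, z axes, in that order (R = Rz(yaw) Ry(pitch) Rx(roll)).
In Python, from station import ctrl gives the robot as it stands.
- The arm moves only by the tool move_arm, never from a script. Its argument "increments" is a list of rows, each a list of 7 numbers: the opening, from 0 (shut) to 1 (fully open), then the shift along the tool's x, y, z in units of 50 mm (1.0 is 50 mm), then the turn, a rotation vector about the tool's x, y, z in rad. In form: [[claw, tx, ty, tz, rx, ry, rz], ...]. A call has 1 to 20 rows; each row shifts and turns the commanded pose from where the row before left it, along the tool's axes as they then stand; what a row does not reach is not made up. A row lasts 1/10 s, in which the tool goes at most 50 mm and 8.59 degrees, less where a joint would pass 70% of its speed; a pose out of reach is approached as far as the arm can. A call is refused whole if a number of a shift passes 1 or a number of a turn 0.15, either way. A call with a gripper value outside its range is refused whole. The fingers move at their own pace and stop on an object; "force" is the grip in N (left out, the last holds). Time passes only in rows, so rows that do not move let the fingers close. It gives the time, the measured TCP pose, the force, the opening and the grip force at its end, in the units of the state.
- ctrl.get_obs(): the state, without advancing time (a new reading comes with each control period).
- ctrl.camera(name): name is "scene" or "top" or "wrist"; returns a dict with "color" (480x640x3 uint8, blue, green, red), "K" (3x3 intrinsics, pixels), "pose" (4x4, takes a point from camera to world coordinates); the wrist camera has in their place "tool_from_camera" (4x4, takes a point from camera to tool coordinates, whose origin is the TCP and whose axes are the flange's). Camera axes: x right, y down, z forward; pixel columns grow to the right and rows downward; lengths in m; the calibration is good to about 2 mm. The wrist camera is an equidistant fisheye: a pixel r from the principal point sees the ray r / f radians off the axis. A picture is of the moment at which its call begins: read the wrist's pose just before it. There is no depth.
- ctrl.hand_in(): hands the job in; it is judged then, once.
Trained networks look in a picture, given as the dict that the camera call returned (one of the last four; its "shot" number tells which), for a name from the list of things; names that differ only in an ending like _2 or _b are one class to them, and where a whole thing is asked for, a point or a joint stands for the part that bears it (a point fixed in the world has none). Each returns a list of dicts, best first, with "conf" (0 to 1); they miss things now and then, are a little off and sometimes report something else, mostly with a low value. They report only what shows in the picture. A call takes as long as a camera call. They do not tell look-alikes from the thing itself.
- ctrl.cut_out(name, picture): "mask" (480x640 bool, what is visible of it) and "centre" ([row, column] in pixels, amid what is visible of it).
The state is a dict: "time_s": time; "qpos": joint angles; "joint_vel": joint speeds; "tau": joint torques, N m; "ee_pos": TCP position; "eef_rot": TCP orientation; "force": force on the tool from outside, world axes, zero at the start; "moment": the same for the moment, N m; "grip_width": finger opening in m; "grip_force": force on a finger pad.
Only numpy, scipy, OpenCV 4.12 (cv2) and the standard library are available. Lean on these libraries where they do the work, as an engineer would, in place of code of your own. Each camera call takes 0.05 s, during which the arm holds its last target. There are 200 camera calls.

### The job

The amber-glazed door of the tube warmer has been washed and leans on its drying stand. Lift it off, keep its blue rail on top, and lower both its hinge knuckles together fully down onto the warmer's two upright hinge pins, with the door standing wide open; then swing it shut against the door frame and let go. Be gentle, do not drop or slam the door, and leave the other things on the bench where they are.

Things in the scene. Friction and masses are not known exactly. Their poses are not given: they have to be found in the camera images.
- leaf: The loose door, 0.2 to 0.4 kg: flat leaf 130 mm wide (y), 150 mm high (z), 10 mm thick (x), white frame, recessed 4 mm amber pane. Origin: middle of the bottom edge, mid thickness. z points up to the blue rail, y to the hinge edge, x out of the face that is inside when shut. At the start it leans on the stand 35 degrees off upright, blue rail towards the robot, x face up.
- knuckle_low (a point): Lower end of the lower knuckle's bore (leaf x 0, y 81, z 20 mm); axes as the leaf. The knuckles are two steel tubes in line along the leaf's z, standing off the hinge edge: 22 mm outside, 13 mm bore, 18 mm long, open at both ends, spanning leaf z 20 to 38 and 112 to 130 mm.
- knuckle_high (a point): centre of the lower end of the leaf's upper knuckle bore (leaf x 0, y 81, z 112 mm); axes as the leaf
- free_edge (a point): Middle of the leaf's free edge (leaf x 0, y -65, z 75 mm); axes as the leaf. The hung leaf turns freely on the pins with little friction and stays where it is left; nothing latches it.
- cabinet: Fixed white tube warmer 160 mm deep (x), 190 wide (y), 185 high. Origin: bottom middle of its front; x points into it, y along the front to the hinge side, z up. A grey door frame 128 mm wide, 17 mm proud of the front, stops the leaf. Shut, the leaf has the cabinet's axes with its mid-plane at x -22 mm; wide open it stands square out from the front, turned 90 degrees clockwise seen from above.
- pin_low (a point): foot of the lower hinge pin, on the bracket's top, where the lower knuckle's lower end must sit (cabinet x -22, y 81, z 50 mm). Steel pin upright, 9 mm thick and 20 mm tall, its upper 9 mm tapered to 3 mm at the tip. Bracket: round end 18 mm across, 10 mm thick
- pin_high (a point): foot of the upper hinge pin, just like the lower one and 92 mm straight above it (cabinet z 142 mm)
- rail (a point): Middle of the blue rail on the leaf's top edge (leaf x 0, y 0, z 139 mm); axes as the leaf. The rail is 22 mm high, 10 mm thick, 130 mm long; both its faces are free to grip.
- stand: Fixed white drying stand, base 130 x 150 mm (x, y), origin under the middle of its base. The leaf's bottom edge sits on its sloping ledge behind a 10 mm lip (leaf origin at x 35, z 30 mm, y 0), its underside against two sloping bars that reach 86 mm up the leaf; the leaf's upper part is free. The leaf is drawn off along its own z; it is clear of the lip after 12 mm.
- tip_box: Bystander to leave alone: blue tip box with white dots on top, 120 x 85 mm, 59 mm high; origin under its middle
- tube_rack: Bystander to leave alone: flat grey tube rack, 100 x 200 mm, 36 mm high, with white and blue caps; origin under its middle
- bottle_a: Bystander to leave alone: clear bottle with a red cap, 54 mm across, 110 mm high; origin under its middle
- bottle_b: Bystander to leave alone: clear bottle with a red cap, 54 mm across, 110 mm high; origin under its middle
- reagent_jar: Bystander to leave alone: jar with a blue lid, 64 mm across, 85 mm high; origin under its middle
- pipette: Bystander to leave alone: white pipette lying on the bench in front of the warmer, below the door's sweep, 250 mm long, 24 mm thick, along its x; origin under its middle
Things that resemble listed ones, but are neither listed nor needed, are in the scene too. There is more than one size of the leaf; the one meant has the size given above.

How it is judged:
By the outcome, as a careful person would: the job done as asked, in the order asked, and still so for the second after the job is handed in, with the robot touching nothing.
It also fails if it takes over 64 s, if anything falls off the work surface, if the arm or the gripper's body presses on something with over 40 N, if the wrist force passes 120 N, or if a joint passes its speed limit or range.

## Working session

There is one attempt and no reset: what is moved stays moved. The work goes in short steps, Python scripts to look and compute and a tool call to move; the robot and the scene stay as the last step left them, time stands still between calls to the robot, and variables do not carry over. Pictures are saved under pics/ and viewed, at most 10 in all, crops included, and the job is handed in when it is done.

Besides the shell and the picture viewer there is one more tool, called after "Call:" in YAML: its name, and indented under it one key for each argument. move_arm: Moves the arm, as the interface text tells. Its arguments: {"type":"object","properties":{"increments":{"type":"array","items":{"type":"array","items":{"type":"number"}}},"force":{"type":"number"}},"required":["increments"]}

```bash
ls; mkdir -p pics; cat > a.py <<'E'
from station import ctrl
import cv2,numpy as np
E
python3 - <<'E'
from a import *
o=ctrl.get_obs(); print(o)
for n in ("scene","top"):
    p=ctrl.camera(n); cv2.imwrite(f"pics/{n}0.png",p["color"]); print(n,p["K"].tolist(),np.round(p["pose"],4).tolist())
    np.savez(f"{n}0.npz",K=p["K"],pose=p["pose"])
    for t in ("leaf","cabinet","stand","knuckle_low","knuckle_high","free_edge","pin_low","pin_high","rail","pipette"):
        try: print(t,[(round(d["conf"],2),np.round(d["centre"],1).tolist(),int(d["mask"].sum())) for d in ctrl.cut_out(t,p)])
        except Exception as e: print(t,e)
E
```

```text
pics
{'time_s': 0.0, 'qpos': array([-1.23858726e+00,  3.00468039e-01,  1.52159633e+00, -3.17667196e-06,
        1.32068244e+00, -6.66225444e-02]), 'joint_vel': array([ 0.00018806, -0.00124083,  0.00076031,  0.0015637 , -0.00125195,
        0.00097401]), 'tau': array([ 9.93416070e-04, -5.31802905e+01, -3.52731979e+01,  7.09346356e-02,
        2.43740890e-02, -1.27939261e-04]), 'ee_pos': array([ 0.21348659, -0.5065888 ,  0.20488155]), 'eef_rot': array([-3.14044085e+00, -7.37660378e-05,  3.98832352e-01]), 'force': array([-0.2069885 , -0.03733199,  0.38265133]), 'moment': array([-0.03363959,  0.03036961, -0.0531192 ]), 'grip_force': 0.0, 'grip_width': 0.09387584949055429}
scene [[569.3042425960501, 0.0, 321.3494766373354], [0.0, 569.3042425960501, 245.87542688365366], [0.0, 0.0, 1.0]] [[-0.6672, 0.4276, -0.61, 1.3628], [0.7449, 0.3727, -0.5535, 0.6718], [-0.0093, -0.8236, -0.5671, 0.8637], [0.0, 0.0, 0.0, 1.0]]
leaf [(0.95, [224.2, 298.3], 2337), (0.85, [197.5, 328.6], 1901)]
cabinet [(0.95, [321.8, 440.7], 13373)]
stand [(0.7, [259.9, 291.2], 1367)]
knuckle_low [(0.58, [223.2, 299.0], 2
[... 480 characters left out ...]
976285773], [0.0, 0.0, 1.0]] [[-0.0065, -0.9941, 0.1086, 0.4463], [-1.0, 0.006, -0.005, -0.082], [0.0044, -0.1086, -0.9941, 1.0353], [0.0, 0.0, 0.0, 1.0]]
leaf [(0.64, [360.1, 440.0], 9179), (0.6, [256.5, 371.7], 2866)]
cabinet [(0.95, [219.8, 141.7], 11332)]
stand [(0.97, [231.2, 363.6], 1150)]
knuckle_low [(0.82, [254.0, 371.3], 2988), (0.79, [363.0, 440.8], 8728)]
knuckle_high [(0.56, [360.8, 439.5], 8894)]
free_edge [(0.7, [360.0, 439.5], 8956), (0.67, [255.3, 371.8], 2892)]
pin_low [(0.69, [217.8, 142.8], 11348)]
pin_high [(0.71, [218.7, 144.2], 11395)]
rail [(0.86, [365.0, 438.1], 9153), (0.75, [258.3, 373.1], 2860), (0.38, [219.6, 143.5], 11333)]
pipette [(0.76, [207.3, 286.8], 1000)]
```

View pics/scene0.png

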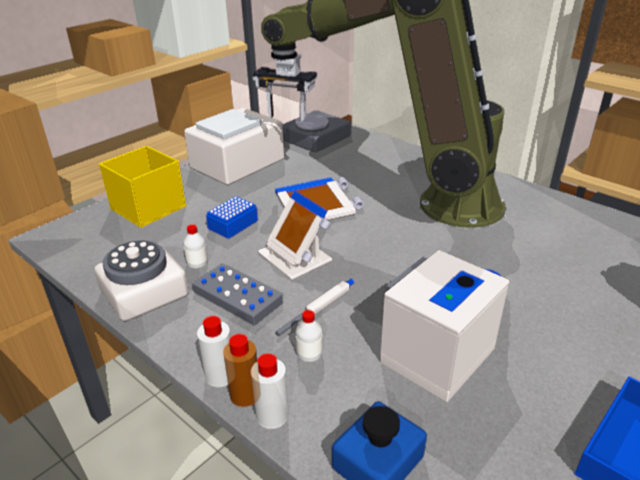

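View pics/top0.png

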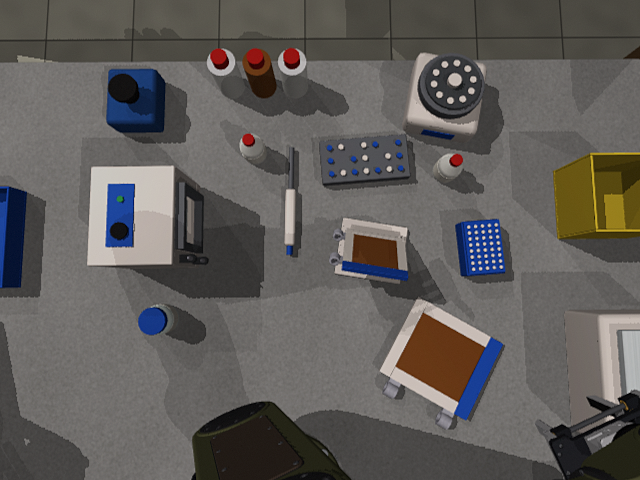

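The leaf of the right size is on the stand: rail at about (375,270) in the top view and (305,200) in the scene view. The larger one at (440,360) is a look-alike. The cabinet front faces -Y, with its pins near (200,258), on the robot's side.

```bash
cat >> a.py <<'E'
from scipy.spatial.transform import Rotation as Ro
def ray(cam,px):
    d=np.load(cam+"0.npz"); P=d["pose"]; v=P[:3,:3]@np.linalg.solve(d["K"],[px[0],px[1],1]); return P[:3,3],v
def atz(cam,px,z):
    c,v=ray(cam,px); return c+v*(z-c[2])/v[2]
def proj(cam,X):
    d=np.load(cam+"0.npz"); P=d["pose"]; q=(np.asarray(X)-P[:3,3])@P[:3,:3]; q=q@d["K"].T; return q[...,:2]/q[...,2:]
E
python3 - <<'E'
from a import *
for px,z in [((342,268),.149),((408,276),.149),((200,258),.142),((90,167),.185),((174,167),.185),((172,265),.185),((88,265),.185),((343,219),.03),((410,226),.03)]: print(px,z,atz("top",px,z).round(3))
t=cv2.imread("pics/top0.png");s=cv2.imread("pics/scene0.png")
r=lambda i,x,y,w,h,k:cv2.resize(i[y:y+h,x:x+w],None,fx=k,fy=k,interpolation=cv2.INTER_CUBIC)
cv2.imwrite("pics/c1.png",np.hstack([r(t,160,150,80,120,5),r(t,325,190,80,120,5)[:, :400]]))
E
```

```text
(342, 268) 0.149 [ 0.473 -0.118  0.149]
(408, 276) 0.149 [ 0.456 -0.246  0.149]
(200, 258) 0.142 [0.494 0.161 0.142]
(90, 167) 0.185 [0.667 0.363 0.185]
(174, 167) 0.185 [0.666 0.203 0.185]
(172, 265) 0.185 [0.479 0.201 0.185]
(88, 265) 0.185 [0.48  0.357 0.185]
(343, 219) 0.03 [ 0.585 -0.126  0.03 ]
(410, 226) 0.03 [ 0.569 -0.275  0.03 ]
```

View pics/c1.png

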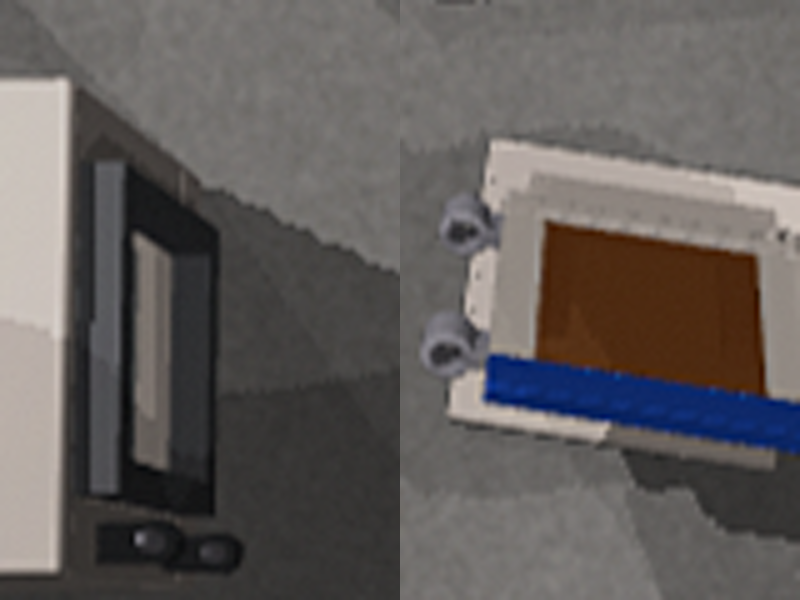

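The crop shows the upper pin at about (192,257) and the lower pin at about (203,259) in top pixels. The leaf's knuckles are on the left, facing the cabinet, and the leaf is yawed about -7°. Next I look at the pins with the wrist camera.

```bash
cat >> a.py <<'E'
def plan(p,R,n,o=None,T0=None):
    """constant row taking the current tool pose to (p,R) in n rows"""
    if T0 is None:
        o=o or ctrl.get_obs(); T0=(o["ee_pos"],Ro.from_euler("xyz",o["eef_rot"]))
    p0,R0=T0; rv=(R0.inv()*R).as_rotvec()/n
    S=sum(Ro.from_rotvec(rv*k).as_matrix() for k in range(n))
    t=np.linalg.solve(S,R0.inv().apply(np.asarray(p)-p0))/.05
    print(n,"x",np.round(t,3).tolist(),np.round(rv,4).tolist())
def leafR(yaw,tilt):  # tool rotation holding a leaf with yaw (0: y=+Y), tilt off upright
    L=Ro.from_euler("z",yaw)*Ro.from_euler("y",-tilt); m=L.as_matrix(); return Ro.from_matrix(np.c_[m[:,1],m[:,0],-m[:,2]])
E
python3 - <<'E'
from a import *
o=ctrl.get_obs(); R0=Ro.from_euler("xyz",o["eef_rot"])
plan([.214,-.507,.305],R0,3)
plan([.49,.06,.33],leafR(0,0),15,T0=(np.array([.2135,-.5066,.305]),R0))
p=ctrl.camera("wrist"); print(p["K"],p["tool_from_camera"].round(4),p.keys())
E
```

```text
3 x [0.002, 0.002, -0.664] [0.0, 0.0, 0.0]
15 x [0.878, -0.152, -0.033] [-0.0, 0.0, -0.0781]
[[371.64829954   0.         322.41131869]
 [  0.         371.64829954 236.64601843]
 [  0.           0.           1.        ]] [[ 1.500e-03 -9.738e-01 -2.276e-01  6.550e-02]
 [ 1.000e+00  1.400e-03  5.000e-04  5.000e-04]
 [-1.000e-04 -2.276e-01  9.738e-01 -1.792e-01]
 [ 0.000e+00  0.000e+00  0.000e+00  1.000e+00]] dict_keys(['color', 'K', 'tool_from_camera', 'shot'])
```

Call:
move_arm:
  increments:
    - [1,0,0,-0.66,0,0,0]
    - [1,0,0,-0.66,0,0,0]
    - [1,0,0,-0.66,0,0,0]
    - [1,0.9,-0.15,0,0,0,-0.078]
    - [1,0.9,-0.15,0,0,0,-0.078]
    - [1,0.9,-0.15,0,0,0,-0.078]
    - [1,0.9,-0.15,0,0,0,-0.078]
    - [1,0.9,-0.15,0,0,0,-0.078]
    - [1,0.9,-0.15,0,0,0,-0.078]
    - [1,0.9,-0.15,0,0,0,-0.078]
    - [1,0.9,-0.15,0,0,0,-0.078]
    - [1,0.9,-0.15,0,0,0,-0.078]
    - [1,0.9,-0.15,0,0,0,-0.078]
    - [1,0.9,-0.15,0,0,0,-0.078]
    - [1,0.9,-0.15,0,0,0,-0.078]
    - [1,0.9,-0.15,0.3,0,0,-0.078]
    - [1,0.9,-0.15,0.3,0,0,-0.078]
    - [1,0.9,-0.15,0.3,0,0,-0.078]

```text
time_s: 2.95
ee_pos: [0.5007, 0.0737, 0.2589]
eef_rot: [3.141, -0.0, 1.572]
force: [0.7, -0.9, 0.4]
grip_width: 0.0943
grip_force: 0.0
```

Call:
move_arm:
  increments:
    - [1,0,0,0,0,0,0]
    - [1,0,0,0,0,0,0]
    - [1,0,0,0,0,0,0]

```text
time_s: 3.25
ee_pos: [0.5012, 0.0711, 0.2599]
eef_rot: [3.141, 0.0, 1.567]
force: [-0.6, 0.2, -0.6]
grip_width: 0.094
grip_force: 0.0
```

```bash
cat >> a.py <<'E'
def wshot(name,k=1,crop=None):
    o=ctrl.get_obs(); p=ctrl.camera("wrist"); np.savez(f"w_{name}.npz",K=p["K"],T=p["tool_from_camera"],p=o["ee_pos"],e=o["eef_rot"],img=p["color"])
    cv2.imwrite(f"pics/w_{name}.png",p["color"]); print(o["time_s"],o["ee_pos"].round(4),o["eef_rot"].round(4),o["force"].round(2)); return p
def wray(name,px):
    d=np.load(f"w_{name}.npz"); K=d["K"]; u=(np.array(px)-K[:2,2])/K[0,0]; r=np.hypot(*u); v=np.r_[u*np.sinc(r/np.pi),np.cos(r)]
    R=Ro.from_euler("xyz",d["e"]); T=d["T"]; return d["p"]+R.apply(T[:3,3]),R.apply(T[:3,:3]@v)
def watz(name,px,z):
    c,v=wray(name,px); return c+v*(z-c[2])/v[2]
def wproj(name,X):
    d=np.load(f"w_{name}.npz"); K=d["K"]; T=d["T"]; q=(Ro.from_euler("xyz",d["e"]).inv().apply(np.atleast_2d(X)-d["p"])-T[:3,3])@T[:3,:3]
    h=np.hypot(q[:,0],q[:,1]); a=np.arctan2(h,q[:,2]); return K[:2,2]+K[0,0]*q[:,:2]*(a/np.maximum(h,1e-9))[:,None]
E
python3 - <<'E'
from a import *
wshot("pins")
E
```

```text
3.25 [0.5012 0.0711 0.2599] [3.1408e+00 1.0000e-04 1.5674e+00] [-0.6   0.19 -0.6 ]
```

View pics/w_pins.png

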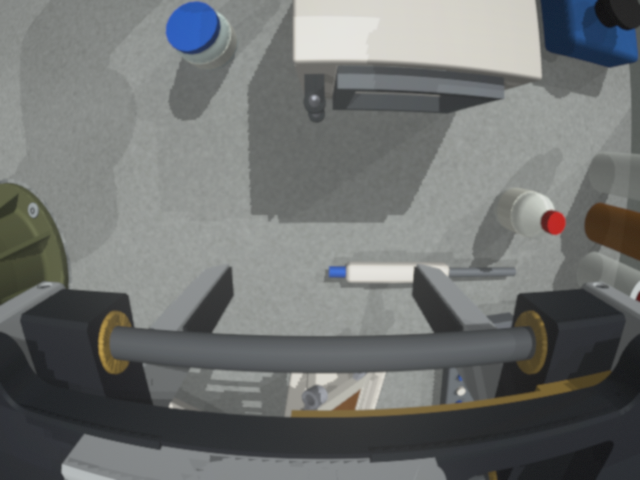

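The upper pin is at about (315,100). The front top edge runs from (293,62) to (541,79).

```bash
python3 - <<'E'
from a import *
i=cv2.imread("pics/w_pins.png"); cv2.imwrite("pics/c2.png",cv2.resize(i[55:130,280:360],None,fx=8,fy=8,interpolation=cv2.INTER_CUBIC))
print(watz("pins",(315,100),.162),watz("pins",(293,62),.185),watz("pins",(541,79),.185))
# straightness-aware front edge
g=cv2.cvtColor(i,cv2.COLOR_BGR2GRAY).astype(float)
pts=[]
for c in range(305,536,10):
    col=g[30:95,c]; d=np.diff(col); r=30+np.argmin(d)+.5; pts.append(watz("pins",(c,r),.185)[:2])
pts=np.array(pts); print(pts.round(4).tolist()); f=np.polyfit(pts[:,0],pts[:,1],1); print(f)
E
```

```text
[0.49627858 0.17468646 0.162     ] [0.48176604 0.19872098 0.185     ] [0.669178   0.20041002 0.185     ]
[[0.4899, 0.1996], [0.4967, 0.2003], [0.5035, 0.2002], [0.5103, 0.1996], [0.5171, 0.2004], [0.5239, 0.1998], [0.5308, 0.2], [0.5377, 0.2003], [0.5446, 0.2006], [0.5517, 0.2003], [0.5587, 0.2007], [0.5659, 0.2005], [0.5732, 0.2004], [0.5805, 0.2003], [0.588, 0.201], [0.5952, 0.1802], [0.6034, 0.2004], [0.6114, 0.2006], [0.6195, 0.2008], [0.6278, 0.2011], [0.6363, 0.2007], [0.6451, 0.2012], [0.6541, 0.2009], [0.6635, 0.2015]]
[3.90536842e-05 1.99618558e-01]
```

View pics/c2.png

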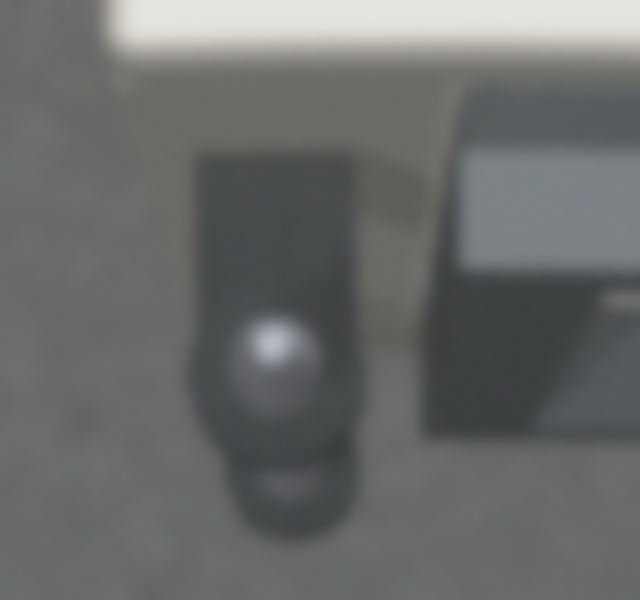

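The crop puts the tip at (314.0,97.8) and the bracket's round end at about (314.8,101.6).

```bash
python3 - <<'E'
from a import *
for px,z in [((314,97.75),.162),((314.4,100.6),.152),((314.8,101.6),.142)]: print(watz("pins",px,z).round(4))
for c in ("top","scene"): print(c,proj(c,[[.4957,.1772,.162],[.4957,.1772,.07]]).round(1))
print(atz("top",(191.6,257.2),.162),atz("top",(203.2,259),.07))
# look pose over leaf: rail centre estimate
d=leafR(-.13,np.radians(35)).apply([0,0,1]); print(d)
o=ctrl.get_obs(); R=leafR(-.13,np.radians(35)); rail=np.array([.464,-.182,.143]); print("tgt",rail-d*.1)
plan(rail-d*.10,R,14)
E
```

```text
[0.4955 0.1764 0.162 ]
[0.4956 0.1756 0.152 ]
[0.4957 0.1762 0.142 ]
top [[188.6 256.7]
 [201.5 259. ]]
scene [[424.1 256.7]
 [420.2 290.7]]
[0.49464867 0.17151244 0.162     ] [0.49577079 0.17352611 0.07      ]
[ 0.56873654 -0.07435509 -0.81915204]
tgt [ 0.40712635 -0.17456449  0.2249152 ]
14 x [-0.358, -0.124, 0.019] [-0.0435, -0.0027, 0.0087]
```

Call:
move_arm:
  increments:
    - [1,-0.36,-0.125,0.02,-0.0435,-0.003,0.009]
    - [1,-0.36,-0.125,0.02,-0.0435,-0.003,0.009]
    - [1,-0.36,-0.125,0.02,-0.0435,-0.003,0.009]
    - [1,-0.36,-0.125,0.02,-0.0435,-0.003,0.009]
    - [1,-0.36,-0.125,0.02,-0.0435,-0.003,0.009]
    - [1,-0.36,-0.125,0.02,-0.0435,-0.003,0.009]
    - [1,-0.36,-0.125,0.02,-0.0435,-0.003,0.009]
    - [1,-0.36,-0.125,0.02,-0.0435,-0.003,0.009]
    - [1,-0.36,-0.125,0.02,-0.0435,-0.003,0.009]
    - [1,-0.36,-0.125,0.02,-0.0435,-0.003,0.009]
    - [1,-0.36,-0.125,0.02,-0.0435,-0.003,0.009]
    - [1,-0.36,-0.125,0.02,-0.0435,-0.003,0.009]
    - [1,-0.36,-0.125,0.02,-0.0435,-0.003,0.009]
    - [1,-0.36,-0.125,0.02,-0.0435,-0.003,0.009]
    - [1,0,0,0,0,0,0]
    - [1,0,0,0,0,0,0]

```text
time_s: 4.9
ee_pos: [0.4061, -0.176, 0.2246]
eef_rot: [2.532, 0.003, 1.435]
force: [-0.6, -0.0, 0.2]
grip_width: 0.0938
grip_force: 0.0
```

```bash
python3 - <<'E'
from a import *
wshot("leaf")
R=leafR(-.13,np.radians(35)); m=R.as_matrix(); ly=m[:,0]; c=np.array([.464,-.182,.143])
print(wproj("leaf",np.array([c-.065*ly,c,c+.065*ly])))
E
```

```text
4.9 [ 0.4061 -0.176   0.2246] [2.5317e+00 2.5000e-03 1.4352e+00] [-0.57 -0.02  0.23]
[[323.34330891 311.17962011]
 [323.2507915  234.0950423 ]
 [323.12045189 148.97524028]]
```

View pics/w_leaf.png

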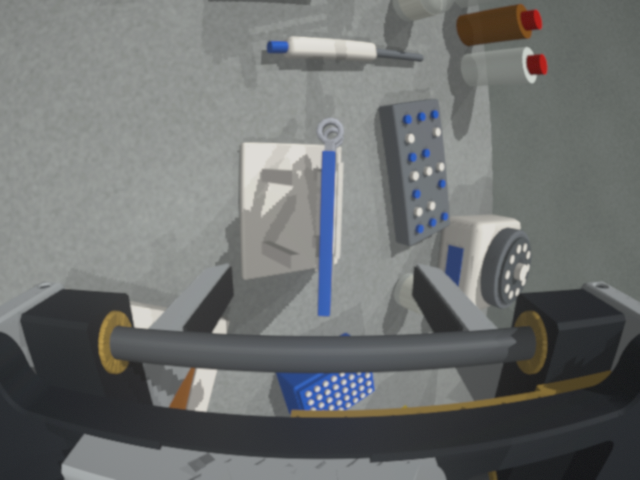

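The rail shows end-on from (330,152) to (323,315), with the upper knuckle at (330,131). It needs a small turn about tool z.

```bash
python3 - <<'E'
from a import *
d=np.load("w_leaf.npz"); i=d["img"][110:330,300:350]; hsv=cv2.cvtColor(i,cv2.COLOR_BGR2HSV)
m=((hsv[...,0]>100)&(hsv[...,0]<130)&(hsv[...,1]>150)).astype(np.uint8)
n,l,s,c=cv2.connectedComponentsWithStats(m); k=1+np.argmax(s[1:,4]); m=l==k; print(s[k])
T=d["T"]; K=d["K"]
rows=[]
for r in range(m.shape[0]):
    x=np.where(m[r])[0]
    if len(x)>3: rows.append((r+110,x[0]+300-.5,x[-1]+300+.5))
rows=np.array(rows); print(rows[[0,1,5,len(rows)//2,-5,-1]])
def tool(px,tz):
    u=(np.array(px)-K[:2,2])/K[0,0]; rr=np.hypot(*u); v=T[:3,:3]@np.r_[u*np.sinc(rr/np.pi),np.cos(rr)]
    return T[:3,3]+v*(tz-T[2,3])/v[2]
for tz in (.085,.09,.095):
    P=np.array([tool(((a+b)/2,r),tz) for r,a,b in rows]); W=np.array([tool((b,r),tz)-tool((a,r),tz) for r,a,b in rows])
    f=np.polyfit(P[4:-4,0],P[4:-4,1],1); print(tz,"ends x",P[0,0],P[-1,0],"len",P[0,0]-P[-1,0],"slope",f[0],"y at mid",np.polyval(f,(P[0,0]+P[-1,0])/2),"w",W[:,1].mean())
E
```

```text
[  19   42   15  163 1687]
[[152.  323.5 332.5]
 [153.  323.5 333.5]
 [157.  323.5 333.5]
 [233.  320.5 331.5]
 [310.  318.5 328.5]
 [314.  318.5 327.5]]
0.085 ends x 0.06485608409929214 -0.05822480013666152 len 0.12308088423595366 slope 0.026382831418795265 y at mid 0.002752438488236033 w 0.007580497286110244
0.09 ends x 0.06485092639487613 -0.06056017092491542 len 0.12541109731979155 slope 0.02638283141879532 y at mid 0.0028014494841032563 w 0.007724014080515365
0.095 ends x 0.06484576869046013 -0.06289554171316933 len 0.12774131040362946 slope 0.026382831418795296 y at mid 0.002850460479970475 w 0.007867530874920486
```

Call:
move_arm:
  increments:
    - [1,0,0.056,0,0,0,0.026]
    - [1,0,0,0.4,0,0,0]
    - [1,0,0,0.4,0,0,0]
    - [1,0,0,0.4,0,0,0]
    - [1,0,0,0.4,0,0,0]
    - [1,0,0,0.4,0,0,0]
    - [1,0,0,0.3,0,0,0]
    - [1,0,0,0.2,0,0,0]
    - [1,0,0,0,0,0,0]
    - [1,0,0,0,0,0,0]

```text
time_s: 5.95
ee_pos: [0.4799, -0.1848, 0.1236]
eef_rot: [2.532, -0.013, 1.417]
force: [0.5, 0.2, 0.3]
grip_width: 0.094
grip_force: 0.0
```

Call:
move_arm:
  increments:
    - [0.4,0,0,0,0,0,0]
    - [0.3,0,0,0,0,0,0]
    - [0.25,0,0,0,0,0,0]
    - [0.2,0,0,0,0,0,0]
    - [0.18,0,0,0,0,0,0]
    - [0.15,0,0,0,0,0,0]
    - [0.12,0,0,0,0,0,0]
    - [0.1,0,0,0,0,0,0]
    - [0.05,0,0,0,0,0,0]
    - [0,0,0,0,0,0,0]
  force: 15

```text
time_s: 6.95
ee_pos: [0.4797, -0.1851, 0.1232]
eef_rot: [2.532, -0.013, 1.417]
force: [-0.2, -0.8, 0.7]
grip_width: 0.0173
grip_force: 0.0
```

Call:
move_arm:
  increments:
    - [0.1,0,0,0,0,-0.016,0]
    - [0.1,0,0,0,0,0,0]
    - [0,0,0,0,0,0,0]
    - [0,0,0,0,0,0,0]
    - [0,0,0,0,0,0,0]
    - [0,0,0,0,0,0,0]
    - [0,0,0,0,0,0,0]
  force: 15

```text
time_s: 7.65
ee_pos: [0.48, -0.1853, 0.1236]
eef_rot: [2.531, 0.001, 1.407]
force: [4.9, -1.5, -1.0]
grip_width: 0.0103
grip_force: 15.0
```

Call:
move_arm:
  increments:
    - [0,0,0,0,0,0,0]
    - [0,0,0,0,0,0,0]
    - [0,0,0,0,0,0,0]
  force: 45

```text
time_s: 7.95
ee_pos: [0.4801, -0.1854, 0.1237]
eef_rot: [2.53, 0.001, 1.407]
force: [7.2, -1.9, -1.5]
grip_width: 0.0102
grip_force: 45.0
```

Call:
move_arm:
  increments:
    - [0,0,0,-0.1,0,0,0]
    - [0,0,0,-0.15,0,0,0]
    - [0,0,0,-0.2,0,0,0]
    - [0,0,0,-0.3,0,0,0]
    - [0,0,0,-0.4,0,0,0]
    - [0,0,0,-0.5,0,0,0]
    - [0,0,0,-0.5,0,0,0]
    - [0,0,0,-0.5,0,0,0]
    - [0,0,0,-0.5,0,0,0]
    - [0,0,0,-0.4,0,0,0]
    - [0,0,0,-0.2,0,0,0]
    - [0,0,0,0,0,0,0]

```text
time_s: 9.15
ee_pos: [0.3735, -0.1676, 0.2773]
eef_rot: [2.531, 0.001, 1.407]
force: [0.3, -0.4, -2.5]
grip_width: 0.0099
grip_force: 45.0
```

```bash
python3 - <<'E'
from a import *
o=ctrl.get_obs(); print(o["ee_pos"],o["eef_rot"],o["force"],o["moment"])
# in-hand: TCP at leaf (0,0,~120). pin (0.4955,0.1762); leaf y=+Y yaw .. cabinet yaw slope .008 
yaw=.008; R=leafR(yaw,0)
ly=R.apply([1,0,0])
# stage: knuckle 45 mm short in Y? directly above: knuckle_high lower end at z=.162+.04
tgt=np.array([.4955,.1762,0])-.081*ly; tgt[2]=.142+.008+.06
print(tgt)
T0=(o["ee_pos"],Ro.from_euler("xyz",o["eef_rot"]))
mid=np.array([.43,-.10,.29]); plan(mid,R,12,T0=T0)
plan(tgt,R,12,T0=(mid,R))
E
```

```text
[ 0.37345421 -0.16762642  0.27732254] [2.53103344e+00 8.74806125e-04 1.40734085e+00] [ 0.32816928 -0.41136425 -2.53338909] [0.0636131  0.59593708 0.00991811]
[0.49614799 0.09520259 0.21      ]
12 x [0.12, 0.088, 0.006] [0.0507, 0.0044, -0.0138]
12 x [0.324, 0.113, 0.133] [0.0, 0.0, 0.0]
```

Call:
move_arm:
  increments:
    - [0,0.12,0.09,0.006,0.0507,0.0044,-0.0138]
    - [0,0.12,0.09,0.006,0.0507,0.0044,-0.0138]
    - [0,0.12,0.09,0.006,0.0507,0.0044,-0.0138]
    - [0,0.12,0.09,0.006,0.0507,0.0044,-0.0138]
    - [0,0.12,0.09,0.006,0.0507,0.0044,-0.0138]
    - [0,0.12,0.09,0.006,0.0507,0.0044,-0.0138]
    - [0,0.12,0.09,0.006,0.0507,0.0044,-0.0138]
    - [0,0.12,0.09,0.006,0.0507,0.0044,-0.0138]
    - [0,0.12,0.09,0.006,0.0507,0.0044,-0.0138]
    - [0,0.12,0.09,0.006,0.0507,0.0044,-0.0138]
    - [0,0.12,0.09,0.006,0.0507,0.0044,-0.0138]
    - [0,0.12,0.09,0.006,0.0507,0.0044,-0.0138]
    - [0,0,0,0,0,0,0]

```text
time_s: 10.45
ee_pos: [0.432, -0.0993, 0.2882]
eef_rot: [-3.138, -0.002, 1.581]
force: [0.8, -0.3, -3.3]
grip_width: 0.0097
grip_force: 45.0
```

```bash
python3 - <<'E'
from a import *
plan([.4958,.036,.195],leafR(.008,0),10)
E
```

```text
10 x [0.269, 0.13, 0.186] [-0.0004, -0.0002, 0.0002]
```

Call:
move_arm:
  increments:
    - [0,0.27,0.13,0.185,0,0,0]
    - [0,0.27,0.13,0.185,0,0,0]
    - [0,0.27,0.13,0.185,0,0,0]
    - [0,0.27,0.13,0.185,0,0,0]
    - [0,0.27,0.13,0.185,0,0,0]
    - [0,0.27,0.13,0.185,0,0,0]
    - [0,0.27,0.13,0.185,0,0,0]
    - [0,0.27,0.13,0.185,0,0,0]
    - [0,0.27,0.13,0.185,0,0,0]
    - [0,0.27,0.13,0.185,0,0,0]
    - [0,0,0,0,0,0,0]
    - [0,0,0,0,0,0,0]

```text
time_s: 11.65
ee_pos: [0.495, 0.0358, 0.1975]
eef_rot: [-3.141, -0.0, 1.579]
force: [-0.3, -0.6, -2.1]
grip_width: 0.0097
grip_force: 45.0
```

```bash
python3 - <<'E'
from a import *
wshot("hov"); d=np.load("w_hov.npz"); i=d["img"]
s=ctrl.camera("scene")["color"]; t=ctrl.camera("top")["color"]; cv2.imwrite("pics/scene1.png",s); cv2.imwrite("pics/top1.png",t)
L=Ro.from_euler("z",.008); 
k=d["p"]+L.apply([0,.081,.005]); 
print("exp knuckle top",wproj("hov",k),"pin tip",wproj("hov",[.4955,.1762,.162]))
rs=lambda im,x,y,w,h,k:cv2.resize(im[y:y+h,x:x+w],None,fx=k,fy=k,interpolation=cv2.INTER_CUBIC)
cv2.imwrite("pics/c3.png",np.hstack([rs(i,265,20,110,150,4)[:600,:440],np.vstack([rs(s,360,190,120,100,3),rs(t,180,215,120,100,3)])]))
E
```

```text
11.65 [0.495  0.0358 0.1975] [-3.1411e+00 -1.0000e-04  1.5794e+00] [-0.29 -0.65 -2.09]
exp knuckle top [[322.20694876 117.45290235]] pin tip [[325.26811192  25.88218667]]
```

View pics/c3.png

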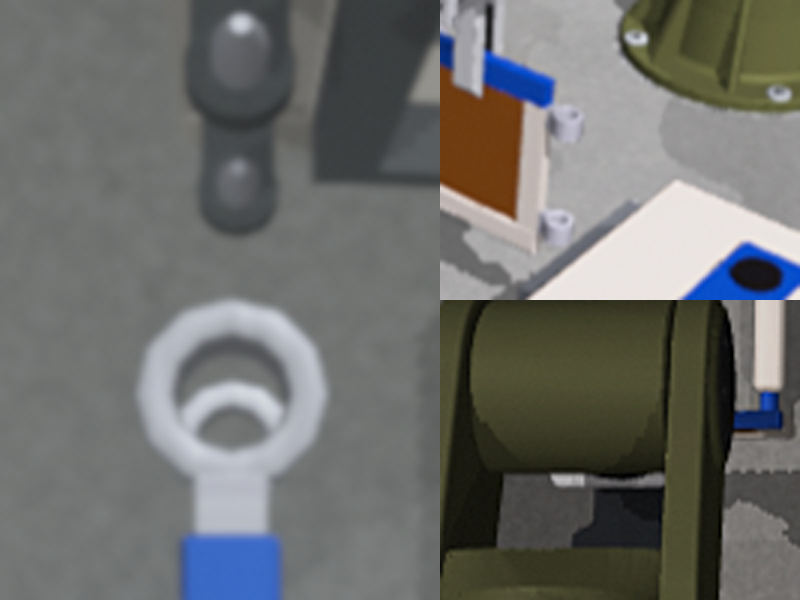

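The knuckle ring is at (323,117) and the pin tip at (325,25.5), both within 1 px of prediction. I check uprightness from the lower knuckle and plan the shift over the pins.

```bash
python3 - <<'E'
from a import *
d=np.load("w_hov.npz"); L=Ro.from_euler("z",.008); 
for z,n in ((.005,"up top"),(-.013,"up bot"),(-.087,"low top"),(-.105,"low bot")):
    q=[wproj("hov",d["p"]+L.apply([r*np.cos(a),.081+r*np.sin(a),z]))[0] for r,a in ((0,0),(.011,0),(.011,np.pi),(.011,np.pi/2),(.0065,0),(.0065,np.pi/2),(.0065,-np.pi/2))]
    print(n,((np.array(q)-[265,20])*4).round().astype(int).tolist())
print(((wproj("hov",[[.4955,.1762,.162],[.4955,.1762,.142],[.4955,.1762,.07],[.4955,.1762,.05]])-[265,20])*4).round())
plan([.4957,.095,.195],leafR(.008,0),10)
E
```

```text
up top [[229, 390], [324, 391], [134, 390], [229, 297], [285, 390], [229, 335], [229, 445]]
up bot [[229, 402], [315, 403], [143, 403], [229, 318], [280, 403], [229, 353], [229, 452]]
low top [[229, 436], [291, 437], [167, 437], [229, 375], [266, 437], [229, 400], [229, 473]]
low bot [[229, 442], [288, 442], [171, 442], [230, 385], [264, 442], [229, 408], [229, 476]]
[[241.  24.]
 [240.  63.]
 [238. 167.]
 [237. 188.]]
10 x [0.12, 0.002, 0.006] [0.0001, -0.0, -0.0001]
```

Call:
move_arm:
  increments:
    - [0,0.12,0.002,0.005,0,0.011,0]
    - [0,0.15,0,0,0,0,0]
    - [0,0.15,0,0,0,0,0]
    - [0,0.15,0,0,0,0,0]
    - [0,0.15,0,0,0,0,0]
    - [0,0.15,0,0,0,0,0]
    - [0,0.12,0,0,0,0,0]
    - [0,0.1,0,0,0,0,0]
    - [0,0.07,0,0,0,0,0]
    - [0,0.03,0,0,0,0,0]
    - [0,0,0,0,0,0,0]
    - [0,0,0,0,0,0,0]

```text
time_s: 13.0
ee_pos: [0.4946, 0.0949, 0.198]
eef_rot: [-3.142, -0.011, 1.579]
force: [-0.8, 0.9, -3.0]
grip_width: 0.0099
grip_force: 45.0
```

```bash
python3 - <<'E'
from a import *
wshot("hov2"); d=np.load("w_hov2.npz"); i=d["img"]
R=Ro.from_euler("xyz",d["e"])
x0,y0=wproj("hov2",[.4955,.1762,.16])[0].astype(int)-[40,40]; print(x0,y0)
for n,z in (("up",-.013),("low",-.105)):
    print(n,(d["p"]+R.apply([.081,0,-z])).round(4))
for X in ([.4955,.1762,.162],[.4955,.1762,.07]): print((wproj("hov2",X)[0]-[x0,y0])*7)
s=ctrl.camera("scene")["color"]
rs=lambda im,x,y,w,h,k:cv2.resize(im[y:y+h,x:x+w],None,fx=k,fy=k,interpolation=cv2.INTER_CUBIC)
cv2.imwrite("pics/c4.png",np.hstack([rs(i,x0,y0,80,80,7)[:,:560],rs(s,385,205,60,140,4)]))
E
```

```text
13.0 [0.4946 0.0949 0.198 ] [-3.1415 -0.0112  1.5786] [-0.84  0.94 -3.04]
284 84
up [0.494 0.176 0.186]
low [0.494 0.177 0.094]
[285.8443437  281.02403758]
[280.75005051 346.2795516 ]
```

View pics/c4.png

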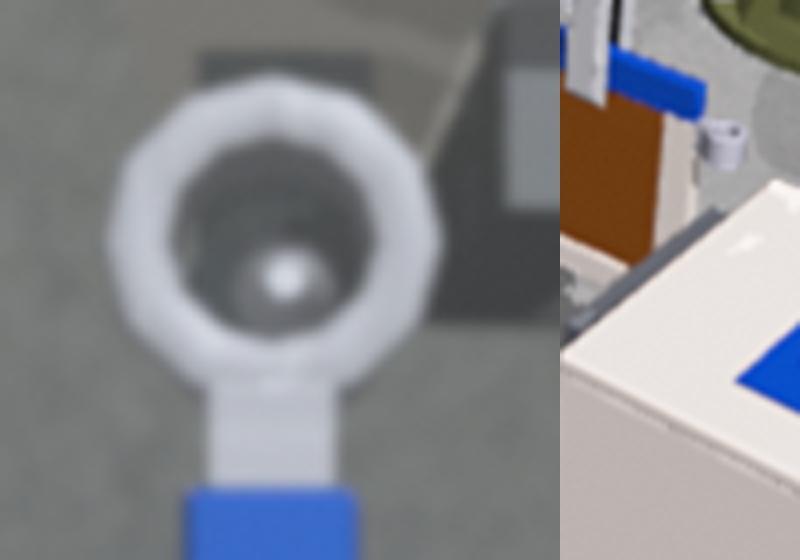

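The tip shows inside the bore at crop (284,280), with the ring centre at (275,236). It needs about 1 mm in +X.

```bash
python3 - <<'E'
from a import *
d=np.load("w_hov2.npz"); R=Ro.from_euler("xyz",d["e"])
k=d["p"]+R.apply([.081,0,-.005]); print("ring pred",(wproj("hov2",k)[0]-[284,84])*7,k)
obs=np.array([275,236])/7+[284,84]; w=watz("hov2",obs,k[2]); print("ring obs world",w)
tip=np.array([284,280])/7+[284,84]; print("tip obs",watz("hov2",tip,.162))
E
```

```text
ring pred [266.75506767 234.17214728] [0.49397013 0.17580516 0.2039541 ]
ring obs world [0.49451625 0.17568675 0.2039541 ]
tip obs [0.49534787 0.17628403 0.162     ]
```

Call:
move_arm:
  increments:
    - [0,0.01,0.018,0,0,0,0]
    - [0,0,0,0.1,0,0,0]
    - [0,0,0,0.1,0,0,0]
    - [0,0,0,0.1,0,0,0]
    - [0,0,0,0.08,0,0,0]
    - [0,0,0,0.06,0,0,0]
    - [0,0,0,0.04,0,0,0]
    - [0,0,0,0.04,0,0,0]
    - [0,0,0,0.04,0,0,0]
    - [0,0,0,0.04,0,0,0]
    - [0,0,0,0,0,0,0]

```text
time_s: 14.2
ee_pos: [0.4954, 0.0958, 0.1678]
eef_rot: [-3.141, -0.011, 1.579]
force: [0.2, -0.7, -2.2]
grip_width: 0.0098
grip_force: 45.0
```

Call:
move_arm:
  increments:
    - [0,0,0,0.03,0,0,0]
    - [0,0,0,0.03,0,0,0]
    - [0,0,0,0.03,0,0,0]
    - [0,0,0,0.03,0,0,0]
    - [0,0,0,0.03,0,0,0]
    - [0,0,0,0.03,0,0,0]

```text
time_s: 14.8
ee_pos: [0.4955, 0.096, 0.1589]
eef_rot: [-3.142, -0.011, 1.579]
force: [-0.9, 0.1, -3.7]
grip_width: 0.01
grip_force: 45.0
```

Call:
move_arm:
  increments:
    - [0,0,0,0.02,0,0,0]
    - [0,0,0,0.02,0,0,0]
    - [0,0,0,0.02,0,0,0]
    - [0,0,0,0.02,0,0,0]
    - [0,0,0,0,0,0,0]

```text
time_s: 15.3
ee_pos: [0.4954, 0.096, 0.1549]
eef_rot: [-3.141, -0.011, 1.579]
force: [0.0, 0.2, -3.8]
grip_width: 0.0095
grip_force: 45.0
```

Call:
move_arm:
  increments:
    - [0,0,0,0.02,0,0,0]
    - [0,0,0,0.02,0,0,0]
    - [0,0,0,0,0,0,0]

```text
time_s: 15.6
ee_pos: [0.4954, 0.096, 0.1529]
eef_rot: [-3.141, -0.011, 1.579]
force: [0.4, 0.6, -2.8]
grip_width: 0.0097
grip_force: 45.0
```

Call:
move_arm:
  increments:
    - [0,0,0,0.015,0,0,0]
    - [0,0,0,0.015,0,0,0]
    - [0,0,0,0,0,0,0]

```text
time_s: 15.9
ee_pos: [0.4954, 0.096, 0.1515]
eef_rot: [-3.141, -0.011, 1.579]
force: [-0.1, 0.1, -2.6]
grip_width: 0.01
grip_force: 45.0
```

Call:
move_arm:
  increments:
    - [0,0,0,0.015,0,0,0]
    - [0,0,0,0.015,0,0,0]
    - [0,0,0,0.015,0,0,0]
    - [0,0,0,0,0,0,0]

```text
time_s: 16.3
ee_pos: [0.4954, 0.096, 0.1492]
eef_rot: [-3.141, -0.011, 1.579]
force: [0.4, -0.1, -2.4]
grip_width: 0.0094
grip_force: 45.0
```

```bash
python3 - <<'E'
from a import *
wshot("dn"); i=np.load("w_dn.npz")["img"]; s=ctrl.camera("scene")["color"]
rs=lambda im,x,y,w,h,k:cv2.resize(im[y:y+h,x:x+w],None,fx=k,fy=k,interpolation=cv2.INTER_CUBIC)
cv2.imwrite("pics/c5.png",np.hstack([rs(i,284,84,80,90,6)[:,:480],rs(s,370,205,80,135,4)]))
E
```

```text
16.3 [0.4954 0.096  0.1492] [-3.1413 -0.0112  1.5787] [ 0.38 -0.07 -2.4 ]
```

View pics/c5.png

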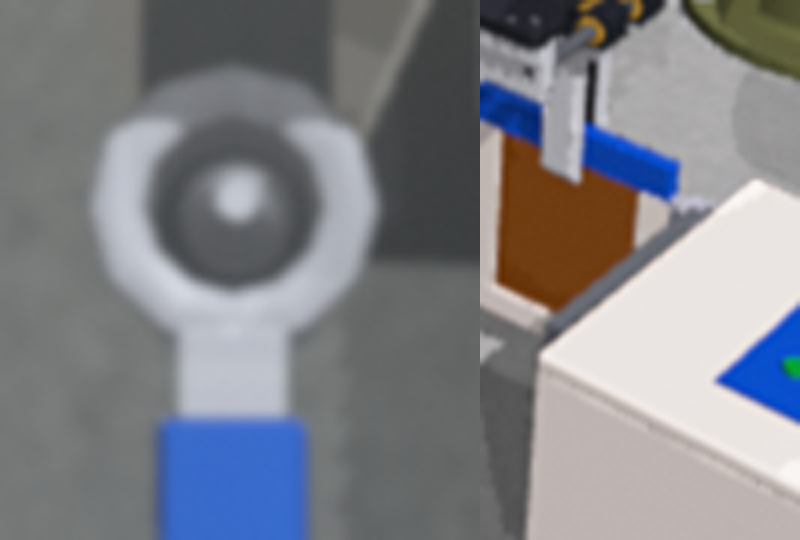

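The pin is centred in the upper bore at crop (238,195) and the leaf is on. I keep lowering until contact.

Call:
move_arm:
  increments:
    - [0,0,0,0.015,0,0,0]
    - [0,0,0,0.015,0,0,0]
    - [0,0,0,0,0,0,0]

```text
time_s: 16.7
ee_pos: [0.4954, 0.096, 0.1477]
eef_rot: [-3.141, -0.011, 1.579]
force: [0.1, 0.3, -4.3]
grip_width: 0.0092
grip_force: 45.0
```

Call:
move_arm:
  increments:
    - [0,0,0,0.015,0,0,0]
    - [0,0,0,0.015,0,0,0]
    - [0,0,0,0,0,0,0]

```text
time_s: 17.0
ee_pos: [0.4958, 0.0959, 0.1471]
eef_rot: [3.14, -0.011, 1.579]
force: [-1.6, -2.2, 5.3]
grip_width: 0.0099
grip_force: 45.0
```

Call:
move_arm:
  increments:
    - [0,0,0,0.015,0,0,0]
    - [0,0,0,0,0,0,0]

```text
time_s: 17.2
ee_pos: [0.4961, 0.0958, 0.1469]
eef_rot: [3.139, -0.011, 1.579]
force: [-2.6, -5.0, 11.3]
grip_width: 0.0098
grip_force: 45.0
```

```bash
python3 - <<'E'
from a import *
o=ctrl.get_obs(); print(o["ee_pos"],o["force"],o["moment"])
s=ctrl.camera("scene")["color"]
rs=lambda im,x,y,w,h,k:cv2.resize(im[y:y+h,x:x+w],None,fx=k,fy=k,interpolation=cv2.INTER_CUBIC)
L=Ro.from_euler("z",.008); O=np.array([.4955,.1762,.03])-L.apply([0,.081,0])
im=rs(s,355,200,100,80,7)
for dz,c in ((0,(0,255,0)),(.008,(0,0,255))):
    for y,z in ((65,150),(-20,150),(-65,150),(65,128),(81,130)):
        for x in (5,-5):
            q=proj("scene",O+L.apply(np.array([x,y,z])/1000)+[0,0,dz]); q=(q-[355,200]+.5)*7; cv2.circle(im,tuple(int(v) for v in q),3,c,-1)
cv2.imwrite("pics/c6.png",im)
E
```

```text
[0.49610357 0.09584212 0.14685974] [-2.61567043 -4.98040887 11.28388174] [-0.38783353  0.52445472  0.20124022]
```

View pics/c6.png

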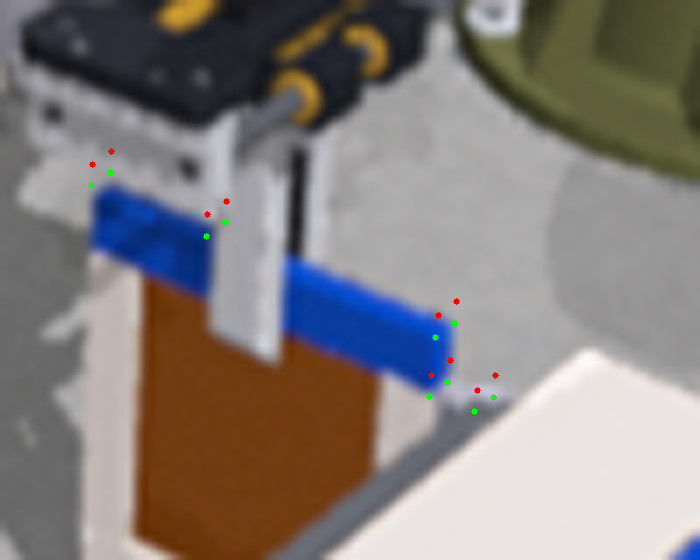

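The green (seated) points match the rail's hinge end, so the knuckles are down on the brackets. I release gently and retreat upward.

Call:
move_arm:
  increments:
    - [0,0,0,-0.015,0,0,0]
    - [0,0,0,0,0,0,0]
  force: 10

```text
time_s: 17.45
ee_pos: [0.4957, 0.0959, 0.1467]
eef_rot: [3.141, -0.011, 1.579]
force: [-0.1, -3.4, 3.6]
grip_width: 0.0098
grip_force: 10.0
```

Call:
move_arm:
  increments:
    - [0,0,0,0,0,0,0]
    - [0.12,0,0,0,0,0,0]
    - [0.14,0,0,0,0,0,0]
    - [0.16,0,0,0,0,0,0]
    - [0.2,0,0,0,0,0,0]
    - [0.25,0,0,0,0,0,0]
    - [0.35,0,0,0,0,0,0]
    - [0.35,0,0,0,0,0,0]
    - [0.35,0,0,0,0,0,0]
  force: 3

```text
time_s: 18.35
ee_pos: [0.4955, 0.0961, 0.1463]
eef_rot: [-3.142, -0.011, 1.579]
force: [-0.2, -1.0, 0.2]
grip_width: 0.0328
grip_force: 0.0
```

Call:
move_arm:
  increments:
    - [0.35,0,0,-0.1,0,0,0]
    - [0.35,0,0,-0.2,0,0,0]
    - [0.35,0,0,-0.4,0,0,0]
    - [0.35,0,0,-0.5,0,0,0]
    - [0.35,0,0,-0.5,0,0,0]
    - [0.35,0,0,-0.3,0,0,0]
    - [0.35,0,0,0,0,0,0]
    - [0.35,0,0,0,0,0,0]

```text
time_s: 19.15
ee_pos: [0.4954, 0.0949, 0.2462]
eef_rot: [3.141, -0.011, 1.579]
force: [-0.1, -0.2, -0.3]
grip_width: 0.033
grip_force: 0.0
```

```bash
cat >> a.py <<'E'
def blue(im):
    h=cv2.cvtColor(im,cv2.COLOR_BGR2HSV); return ((h[...,0]>100)&(h[...,0]<130)&(h[...,1]>150)&(h[...,2]>60)).astype(np.uint8)
def railmask(c,yaw,dz,shape=(480,640)):
    L=Ro.from_euler("z",yaw); ax=np.array([.4955,.1762,.03])
    P=np.array([[x,y-.081,z] for x in (-.005,.005) for y in (-.065,.065) for z in (.128,.15)]); q=c(ax+L.apply(P)+[0,0,dz])
    m=np.zeros(shape,np.uint8); cv2.fillConvexPoly(m,cv2.convexHull(np.round(q*16).astype(np.int32)),1,shift=4); return m
def fit(im,c,yaws,dzs):
    b=blue(im); best=[]
    for y in yaws:
        for dz in dzs:
            m=railmask(c,y,dz); roi=cv2.dilate(m,np.ones((9,9))); best.append(((m&b).sum()/max(1,((m|b)&roi).sum()),round(y,3),round(dz,4)))
    return sorted(best)[::-1][:3]
E
python3 - <<'E'
from a import *
wshot("rel"); s=ctrl.camera("scene"); im=s["color"]
print(fit(im,lambda X:proj("scene",X),np.arange(-.15,.16,.02),np.arange(-.006,.021,.002)))
print(fit(np.load("w_rel.npz")["img"],lambda X:wproj("rel",X),np.arange(-.15,.16,.02),np.arange(-.006,.021,.002)))
E
```

```text
19.15 [0.4954 0.0949 0.2462] [ 3.1415 -0.0112  1.5787] [-0.11 -0.18 -0.26]
[(np.float64(0.7708978328173375), np.float64(-0.01), np.float64(-0.004)), (np.float64(0.7534039334341907), np.float64(0.03), np.float64(-0.002)), (np.float64(0.7534039334341907), np.float64(0.01), np.float64(-0.002))]
[(np.float64(0.798675009201325), np.float64(0.01), np.float64(-0.006)), (np.float64(0.7949653411163808), np.float64(0.01), np.float64(-0.004)), (np.float64(0.7821249102656138), np.float64(0.01), np.float64(-0.002))]
```

```bash
python3 - <<'E'
from a import *
R=leafR(.008,0); o=ctrl.get_obs(); plan([.445,.05,.246],R,6)
plan([.445,.05,.163],R,6,T0=(np.array([.445,.05,.246]),R))
E
```

```text
6 x [-0.148, -0.168, -0.003] [-0.0002, -0.0018, -0.0]
6 x [0.0, 0.0, 0.277] [0.0, 0.0, 0.0]
```

Call:
move_arm:
  increments:
    - [0,-0.15,-0.17,0,0,-0.0018,0]
    - [0,-0.15,-0.17,0,0,-0.0018,0]
    - [0,-0.15,-0.17,0,0,-0.0018,0]
    - [0,-0.15,-0.17,0,0,-0.0018,0]
    - [0,-0.15,-0.17,0,0,-0.0018,0]
    - [0,-0.15,-0.17,0,0,-0.0018,0]
    - [0,0,0,0,0,0,0]
    - [0,0,0,0.27,0,0,0]
    - [0,0,0,0.27,0,0,0]
    - [0,0,0,0.27,0,0,0]
    - [0,0,0,0.27,0,0,0]
    - [0,0,0,0.27,0,0,0]
    - [0,0,0,0.27,0,0,0]
    - [0,0,0,0,0,0,0]
    - [0,0,0,0,0,0,0]

```text
time_s: 20.75
ee_pos: [0.445, 0.0497, 0.1654]
eef_rot: [-3.142, -0.0, 1.579]
force: [0.9, -0.2, 1.0]
grip_width: 0.0007
grip_force: 0.0
```

```bash
cat >> a.py <<'E'
def push(phi,off=.0175,r=.126,z=.163,ax=(.4955,.1762)):
    Q=Ro.from_euler("z",phi+.008); p=np.array([*ax,z])+Q.apply([-off,-r,0]); return p,leafR(phi+.008,0)
E
python3 - <<'E'
from a import *
o=ctrl.get_obs(); print(o["ee_pos"],o["eef_rot"],o["grip_width"])
a=push(0); plan(*a,6)
for k in range(1,4):
    b=push(k*np.pi/6); plan(*b,15,T0=a); a=b
# roughly arm joints: yaw/J6 check
print(o["qpos"], push(np.pi/2)[0])
E
```

```text
[0.4450206  0.04965551 0.16536255] [-3.14150814e+00 -4.68718631e-04  1.57875135e+00] 0.0006562688599043607
6 x [0.0, 0.113, 0.008] [-0.0, -0.0001, -0.0]
15 x [-0.011, 0.088, 0.0] [0.0, 0.0, -0.0349]
15 x [-0.011, 0.088, 0.0] [0.0, 0.0, -0.0349]
15 x [-0.011, 0.088, 0.0] [0.0, 0.0, -0.0349]
[2.90079178e-02 1.11779915e-01 1.84598628e+00 5.07938148e-04
 1.18390113e+00 2.08612095e-02] [0.62163597 0.15970855 0.163     ]
```

Call:
move_arm:
  increments:
    - [0,0,0.15,0,0,0,0]
    - [0,0,0.15,0,0,0,0]
    - [0,0,0.1,0.02,0,0,0]
    - [0,0,0.06,0.02,0,0,0]
    - [0,0,0.05,0,0,0,0]
    - [0,0,0.04,0,0,0,0]
    - [0,0,0.04,0,0,0,0]
    - [0,-0.004,0.04,0,0,0,-0.015]
    - [0,-0.006,0.05,0,0,0,-0.02]
    - [0,-0.008,0.065,0,0,0,-0.025]
    - [0,-0.01,0.08,0,0,0,-0.03]
    - [0,-0.011,0.088,0,0,0,-0.035]
    - [0,-0.011,0.088,0,0,0,-0.035]
    - [0,-0.011,0.088,0,0,0,-0.035]
    - [0,-0.011,0.088,0,0,0,-0.035]
    - [0,-0.011,0.088,0,0,0,-0.035]
    - [0,-0.011,0.088,0,0,0,-0.035]

```text
time_s: 22.45
ee_pos: [0.513, 0.0505, 0.163]
eef_rot: [3.142, -0.0, 1.881]
force: [0.4, 0.4, 0.1]
grip_width: 0.0006
grip_force: 0.1
```

```bash
python3 - <<'E'
from a import *
wshot("p1"); im=np.load("w_p1.npz")["img"]; o=ctrl.get_obs(); print(o["eef_rot"][2]-np.pi/2-.008)
print(fit(im,lambda X:wproj("p1",X),np.arange(.0,.8,.02),[-.004,-.001,.002]))
a=(o["ee_pos"],Ro.from_euler("xyz",o["eef_rot"])); print("tool wants",push(o["eef_rot"][2]-np.pi/2-.008)[0])
for k in (.6,.9): b=push(k); plan(*b,round((k-.3)/.035),T0=a); 
E
```

```text
22.45 [0.513  0.0505 0.163 ] [ 3.1416e+00 -4.0000e-04  1.8814e+00] [0.4  0.36 0.12]
0.3046452592446558
[(np.float64(0.7137824126268321), np.float64(0.3), -0.004), (np.float64(0.7100469224399669), np.float64(0.3), -0.001), (np.float64(0.6916175682913765), np.float64(0.3), 0.002)]
tool wants [0.51760301 0.05092547 0.163     ]
9 x [-0.013, 0.092, -0.0] [0.0, -0.0, -0.0328]
17 x [-0.013, 0.093, -0.0] [0.0, -0.0, -0.035]
```

The door is following: its yaw of about 0.30 rad matches the tool.

Call:
move_arm:
  increments:
    - [0,-0.012,0.09,0,0,0,-0.035]
    - [0,-0.012,0.09,0,0,0,-0.035]
    - [0,-0.012,0.09,0,0,0,-0.035]
    - [0,-0.012,0.09,0,0,0,-0.035]
    - [0,-0.012,0.09,0,0,0,-0.035]
    - [0,-0.012,0.09,0,0,0,-0.035]
    - [0,-0.012,0.09,0,0,0,-0.035]
    - [0,-0.012,0.09,0,0,0,-0.035]
    - [0,-0.012,0.09,0,0,0,-0.035]
    - [0,-0.012,0.09,0,0,0,-0.035]
    - [0,-0.012,0.09,0,0,0,-0.035]
    - [0,-0.012,0.09,0,0,0,-0.035]
    - [0,-0.012,0.09,0,0,0,-0.035]
    - [0,-0.012,0.09,0,0,0,-0.035]
    - [0,-0.012,0.09,0,0,0,-0.035]
    - [0,-0.012,0.09,0,0,0,-0.035]

```text
time_s: 24.1
ee_pos: [0.5778, 0.081, 0.163]
eef_rot: [3.141, -0.0, 2.44]
force: [-0.3, -0.3, -0.8]
grip_width: 0.0006
grip_force: 0.1
```

```bash
python3 - <<'E'
from a import *
wshot("p2"); im=np.load("w_p2.npz")["img"]; o=ctrl.get_obs(); print(o["eef_rot"][2]-np.pi/2-.008,o["qpos"].round(2))
print(fit(im,lambda X:wproj("p2",X),np.arange(.5,1.6,.02),[-.004,-.001,.002]))
a=(o["ee_pos"],Ro.from_euler("xyz",o["eef_rot"])); print("tool wants",push(o["eef_rot"][2]-np.pi/2-.008)[0])
plan(*push(1.4),16,T0=a)
E
```

```text
24.1 [0.5778 0.081  0.163 ] [ 3.1414e+00 -4.0000e-04  2.4404e+00] [-0.31 -0.3  -0.8 ]
0.8638983589490525 [ 0.08  0.41  1.47  0.    1.26 -0.8 ]
[(np.float64(0.7345540956108471), np.float64(0.88), -0.004), (np.float64(0.7222676478604524), np.float64(0.88), -0.001), (np.float64(0.7015380535666932), np.float64(0.86), 0.002)]
tool wants [0.58070046 0.08173767 0.163     ]
16 x [-0.013, 0.087, -0.0] [0.0, -0.0, -0.0335]
```

Call:
move_arm:
  increments:
    - [0,-0.013,0.088,0,0,0,-0.034]
    - [0,-0.013,0.088,0,0,0,-0.034]
    - [0,-0.013,0.088,0,0,0,-0.034]
    - [0,-0.013,0.088,0,0,0,-0.034]
    - [0,-0.013,0.088,0,0,0,-0.034]
    - [0,-0.013,0.088,0,0,0,-0.034]
    - [0,-0.013,0.088,0,0,0,-0.034]
    - [0,-0.013,0.088,0,0,0,-0.034]
    - [0,-0.013,0.088,0,0,0,-0.034]
    - [0,-0.01,0.075,0,0,0,-0.03]
    - [0,-0.009,0.065,0,0,0,-0.025]
    - [0,-0.007,0.05,0,0,0,-0.02]
    - [0,-0.007,0.05,0,0,0,-0.02]
    - [0,-0.007,0.05,0,0,0,-0.02]
    - [0,-0.007,0.05,0,0,0,-0.02]

```text
time_s: 25.65
ee_pos: [0.6116, 0.1264, 0.163]
eef_rot: [3.141, -0.0, 2.881]
force: [0.1, 0.2, -0.3]
grip_width: 0.0003
grip_force: 0.1
```

```bash
python3 - <<'E'
from a import *
wshot("p3"); im=np.load("w_p3.npz")["img"]; o=ctrl.get_obs(); print(o["eef_rot"][2]-np.pi/2-.008,o["qpos"].round(2))
print(fit(im,lambda X:wproj("p3",X),np.arange(1,1.7,.01),[-.004,-.001,.002]))
a=(o["ee_pos"],Ro.from_euler("xyz",o["eef_rot"])); print("tool wants",push(o["eef_rot"][2]-np.pi/2-.008)[0])
plan(*push(np.pi/2),15,T0=a)
E
```

```text
25.65 [0.6116 0.1264 0.163 ] [ 3.1412e+00 -2.0000e-04  2.8812e+00] [ 0.12  0.18 -0.35]
1.3038168468827718 [ 0.15  0.5   1.34  0.    1.3  -1.17]
[(np.float64(0.7388873357562203), np.float64(1.33), -0.004), (np.float64(0.7270485064401205), np.float64(1.32), -0.001), (np.float64(0.7233132932531731), np.float64(1.32), 0.002)]
tool wants [0.61281648 0.12701572 0.163     ]
15 x [-0.007, 0.045, 0.0] [0.0, -0.0, -0.0178]
```

Call:
move_arm:
  increments:
    - [0,-0.007,0.045,0,0,0,-0.018]
    - [0,-0.007,0.045,0,0,0,-0.018]
    - [0,-0.007,0.045,0,0,0,-0.018]
    - [0,-0.007,0.045,0,0,0,-0.018]
    - [0,-0.007,0.045,0,0,0,-0.018]
    - [0,-0.007,0.045,0,0,0,-0.018]
    - [0,-0.007,0.045,0,0,0,-0.018]
    - [0,-0.007,0.045,0,0,0,-0.018]
    - [0,-0.007,0.045,0,0,0,-0.018]
    - [0,-0.004,0.03,0,0,0,-0.012]
    - [0,-0.004,0.03,0,0,0,-0.012]
    - [0,-0.004,0.03,0,0,0,-0.012]

```text
time_s: 26.9
ee_pos: [0.6195, 0.1501, 0.1631]
eef_rot: [3.141, -0.0, 3.079]
force: [0.4, -0.9, -0.3]
grip_width: 0.0005
grip_force: 0.1
```

Call:
move_arm:
  increments:
    - [0,-0.003,0.02,0,0,0,-0.008]
    - [0,-0.003,0.02,0,0,0,-0.008]
    - [0,-0.003,0.02,0,0,0,-0.008]
    - [0,0,0,0,0,0,0]

```text
time_s: 27.3
ee_pos: [0.6201, 0.1531, 0.163]
eef_rot: [3.141, -0.0, 3.102]
force: [0.0, -0.2, -0.3]
grip_width: 0.0005
grip_force: 0.1
```

Call:
move_arm:
  increments:
    - [0,-0.003,0.02,0,0,0,-0.01]
    - [0,-0.003,0.02,0,0,0,-0.01]
    - [0,-0.003,0.02,0,0,0,-0.01]
    - [0,0,0,0,0,0,0]

```text
time_s: 27.7
ee_pos: [0.6206, 0.1561, 0.163]
eef_rot: [3.141, -0.0, 3.132]
force: [-0.8, -0.7, -0.4]
grip_width: 0.0006
grip_force: 0.1
```

Call:
move_arm:
  increments:
    - [0,-0.001,0.014,0,0,0,-0.008]
    - [0,-0.001,0.014,0,0,0,-0.008]
    - [0,0,0,0,0,0,0]

```text
time_s: 28.0
ee_pos: [0.6208, 0.1574, 0.1631]
eef_rot: [3.141, 0.0, -3.135]
force: [0.7, 0.3, 0.6]
grip_width: 0.0004
grip_force: 0.2
```

Call:
move_arm:
  increments:
    - [0,0,0.014,0,0,0,0]
    - [0,0,0.014,0,0,0,0]
    - [0,0,0,0,0,0,0]

```text
time_s: 28.3
ee_pos: [0.6207, 0.1588, 0.1631]
eef_rot: [3.141, 0.0, -3.135]
force: [1.0, 0.1, 0.2]
grip_width: 0.0004
grip_force: 0.3
```

Call:
move_arm:
  increments:
    - [0,0,0.014,0,0,0,0]
    - [0,0,0,0,0,0,0]

```text
time_s: 28.5
ee_pos: [0.6207, 0.1595, 0.1631]
eef_rot: [3.141, -0.0, -3.135]
force: [-0.5, -0.1, 0.3]
grip_width: 0.0007
grip_force: 0.3
```

Call:
move_arm:
  increments:
    - [0,0,0.014,0,0,0,0]
    - [0,0,0.014,0,0,0,0]
    - [0,0,0,0,0,0,0]

```text
time_s: 28.8
ee_pos: [0.6208, 0.1604, 0.163]
eef_rot: [-3.141, -0.0, -3.136]
force: [1.0, -4.3, 0.2]
grip_width: 0.0005
grip_force: 2.2
```

Call:
move_arm:
  increments:
    - [0,0,0.014,0,0,0,0]
    - [0,0,0.01,0,0,0,0]
    - [0,0,0,0,0,0,0]

```text
time_s: 29.1
ee_pos: [0.6208, 0.1606, 0.1631]
eef_rot: [-3.14, -0.0, -3.136]
force: [-0.1, -11.5, 0.3]
grip_width: 0.0004
grip_force: 5.6
```

Contact with the door frame is firm but gentle. I back away slowly.

Call:
move_arm:
  increments:
    - [0,0,-0.014,0,0,0,0]
    - [0,0,-0.014,0,0,0,0]
    - [0,0,-0.014,0,0,0,0]
    - [0,0,-0.02,0,0,0,0]
    - [0,0,-0.04,0,0,0,0]
    - [0,0,-0.1,0,0,0,0]
    - [0,0,-0.3,0,0,0,0]
    - [0,0,-0.4,0,0,0,0]
    - [0,0,-0.4,-0.3,0,0,0]
    - [0,0,-0.3,-0.5,0,0,0]
    - [0,0,0,-0.5,0,0,0]
    - [0,0,0,-0.3,0,0,0]
    - [0,0,0,0,0,0,0]
    - [0,0,0,0,0,0,0]

```text
time_s: 30.5
ee_pos: [0.621, 0.0813, 0.2422]
eef_rot: [3.141, -0.001, -3.136]
force: [0.5, -0.3, -0.7]
grip_width: 0.0005
grip_force: 0.0
```

```bash
python3 - <<'E'
from a import *
wshot("end"); im=np.load("w_end.npz")["img"]
print(fit(im,lambda X:wproj("end",X),np.arange(1.3,1.7,.01),[-.004,-.001,.002]))
s=ctrl.camera("scene")["color"]; print(fit(s,lambda X:proj("scene",X),np.arange(1.3,1.7,.01),[-.004,-.001,.002]))
E
```

```text
30.5 [0.621  0.0813 0.2422] [ 3.1412e+00 -7.0000e-04 -3.1358e+00] [ 0.53 -0.34 -0.71]
[(np.float64(0.7262126865671642), np.float64(1.57), -0.004), (np.float64(0.7213687150837989), np.float64(1.58), -0.004), (np.float64(0.7205950720595072), np.float64(1.56), -0.004)]
[(np.float64(0.5207296849087893), np.float64(1.54), -0.004), (np.float64(0.5198675496688742), np.float64(1.53), -0.004), (np.float64(0.5049019607843137), np.float64(1.54), -0.001)]
```

```bash
python3 -c "
from a import *
print(ctrl.hand_in())"
```

```text
the job is handed in; nothing more can be done
None
```

I hung the door on both hinge pins while it stood wide open, swung it shut against the door frame with a gentle push, backed the robot clear of it, and handed the job in after about 30.5 s; no verdict was returned.

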